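Step the component tester to the capacitor range and press test

ROBOT

A 6-joint arm with a two-finger parallel gripper is mounted at the origin on the work surface. World frame = base frame: x ahead of the robot, y to its left, z up, the work surface at z = 0. Lengths are in m, angles in degrees, forces in N, time in s.
With the tool pointing down it reaches from about 0.35 to 0.8 m from the base axis. Payload 7.3 kg.
Tool frame: the origin (TCP) lies on the centre line of the jaws, within the pads' length; the fingertips stand 17 mm ahead of it and the grasp point (between the pads) lies 2 mm behind it; z points along the fingers, y is the line along which they close (so a half turn about z gives the same grasp; the last joint's range is limited). The gripper opens to 85 mm and grips with 20 to 120 N. Pads are 22 mm wide; open, the fingers measure 114 mm over their backs; the gripper's body (76 mm by 85 mm) begins 54 mm behind the grasp point. The pads swing forward as they close: fully open they stand 13 mm farther back than shut.
Start: joints at [-74.255, 19.595, 87.324, -0, 73.075, -8.365], TCP at [0.214, -0.479, 0.248] pointing down, gripper open.
Joint ranges: [-145.02, 145.02], [-44.19, 115.74], [2.07, 154.8], [-57.11, 237.11], [16.16, 152.29], [-177.93, 177.93]. Speed limits (degrees/s): [147.25, 147.25, 180, 180, 180, 180].

INTERFACE

Orientations are given as [roll, pitch, yaw] about the fixed x, y, z axes, in that order (R = Rz(yaw) Ry(pitch) Rx(roll)).
In Python, from station import state, get_image, sign_off, look_for, regions_of gives the robot as it stands. The module is installed in compiled form; this text tells all that it offers.
- The arm moves only by the tool servo_tool, never from a script. Its argument "moves" is a list of rows, each a list of 7 numbers: the turn, a rotation vector about the tool's x, y, z in units of 0.1 rad (1.0 is 0.1 rad), then the shift along the tool's x, y, z in units of 0.06 m (1.0 is 0.06 m), then the closure, from 0 (fully open) to 1 (shut). A call has 1 to 12 rows; each row shifts and turns the commanded pose from where the row before left it, along the tool's axes as they then stand; what a row does not reach is not made up. A row lasts 1/8 s, in which the tool goes at most 62.5 mm and 10.7 degrees, less where a joint would pass 70% of its speed; a pose out of reach is approached as far as the arm can. A call with a number of a shift or a turn outside -1 to 1 is refused whole. A call with a gripper value outside its range is refused whole. The fingers move at their own pace and stop on an object; the grip force is fixed at half the most. Time passes only in rows, so rows that do not move let the fingers close. It gives the time, the measured TCP pose, the force, the opening and the grip force at its end, in the units of the state.
- state(): the state, without advancing time (a new reading comes with each control period).
- get_image(name): name is "scene" or "top"; returns a dict with "image" (480x640x3 uint8, blue, green, red), "range_z" (480x640 float32, m along the optical axis (not along the pixel's ray), 0 where there is no reading), "mtx" (3x3 intrinsics, pixels), "rvec" (rotation vector, rad) and "tvec" (3), from world to camera coordinates, as OpenCV has them. Camera axes: x right, y down, z forward; pixel columns grow to the right and rows downward; lengths in m; the calibration is good to about 2 mm. A picture is of the moment at which its call begins.
- sign_off(): hands the job in; it is judged then, once.
Trained networks look in the newest picture that a camera, given by its name, has taken for a name from the list of things; names that differ only in an ending like _2 or _b are one class to them, and where a whole thing is asked for, a point or a joint stands for the part that bears it (a point fixed in the world has none). Each returns a list of dicts, best first, with "conf" (0 to 1); they miss things now and then, are a little off and sometimes report something else, mostly with a low value. They report only what shows in the picture. A call takes as long as a camera call.
- look_for(camera, name): "position" ([column, row] in pixels, amid what is visible of it).
- regions_of(camera, name): "pixels" (480x640 bool, what is visible of it) and "position" ([column, row] in pixels, amid what is visible of it).
The state is a dict: "t": time; "qpos": joint angles; "dq": joint speeds; "joint_torque": joint torques, N m; "ee_pos": TCP position; "ee_rot": TCP orientation; "ft_force": force on the tool from outside, world axes, zero at the start; "wrist_torque": the same for the moment, N m; "width": finger opening in m; "finger_force": force on a finger pad.
Only numpy, scipy, OpenCV 4.12 (cv2) and the standard library are available. Lean on these libraries where they do the work, as an engineer would, in place of code of your own. Each camera call takes 0.05 s, during which the arm holds its last target. There are 200 camera calls.

TASK

Gently push the upright tab of the tester's rotary selector round, without pinching or lifting the dial, until it clicks into the place labelled with the capacitor symbol (two parallel bars). Only then press the round test button all the way down and let it come up again. Grasp nothing, and leave the loose things on and around the tester where they are.

Things in the scene. Friction and masses are not known exactly. Their poses are not given: they have to be found in the camera images.
- selector (a joint): angle of the rotary selector in rad, counter-clockwise from above. It starts near 0 (blank rest place, small black pin mark). Sprung detents at -2.094, -1.047, 0, 1.047 and 2.094; legend discs stand at all but 0, and it stops just past the two end places. Pushed more than half-way to the next place it snaps there by itself, ahead of the finger; up to about 5 N on the tab turns it.
- tab (a point): centre of the upright finger tab: a white plastic fin 26 mm long radially (33 to 59 mm from the axis), 10 mm thick, standing 27 mm above the dial's flat top; this point is 46 mm from the axis, 13.5 mm above the dial top. It belongs to the dial, a grey disc 120 mm across with a low hub in the middle (28 mm across, 5 mm high).
- dial_axis (a point): point on the selector's vertical axis at the height of the dial's flat top, 84 mm above the table. Its x axis is the tester's x axis (away from its near edge); the tab starts along it. The dial sits on its spindle against a light spring and can be pulled up off its seat, which must not happen.
- pointer (a point): point in the tab's direction 88 mm from the dial axis, at panel height; it turns with the selector and lies over the centre of the legend disc that the tab points to.
- legend_capacitor: The wanted legend: the capacitor symbol, two parallel black bars (22 mm long, 3.5 mm wide, 7 mm apart) with a thin lead running out from the middle of each. A flat white disc, 38 mm across and 2 mm thick, clipped to the panel 88 mm from the dial axis; origin at the centre of its underside (the panel surface, 70 mm above the table). The discs swap places between runs.
- legend_resistor: Resistor symbol: one solid black rectangle, 20 x 11 mm, with a thin lead at each end. A flat white disc, 38 mm across and 2 mm thick, clipped to the panel 88 mm from the dial axis; origin at the centre of its underside (the panel surface, 70 mm above the table). The discs swap places between runs.
- legend_lamp: Lamp symbol: a black circle 26 mm across with a cross inside. A flat white disc, 38 mm across and 2 mm thick, clipped to the panel 88 mm from the dial axis; origin at the centre of its underside (the panel surface, 70 mm above the table). The discs swap places between runs.
- legend_diode: Diode symbol: a solid black triangle, 18 mm wide, its tip against a 20 mm bar, with a thin lead. A flat white disc, 38 mm across and 2 mm thick, clipped to the panel 88 mm from the dial axis; origin at the centre of its underside (the panel surface, 70 mm above the table). The discs swap places between runs.
- test_button (a joint): travel of the round test button in m: 0 up, 0.006 fully down; it springs back when released. Fully down takes 4 N.
- test_button_top (a point): centre of the top of the grey round test button (26 mm across) in its black housing on the panel's near left part; pressed straight down.
- tester: the component tester: a grey instrument 270 x 290 mm, 70 mm high, with a flat metal panel on top, fixed to the bench; origin under its centre on the table; x points from its near edge to its far edge, y to its left. The dial axis is 30 mm beyond its centre. Two binding posts 19 mm high stand at the middle of its near edge.
- flux_bottle: bystander, to be left alone: the amber flux bottle, standing on the near right part of the tester's panel, 26 mm across, 55 mm tall, origin at its base.
- capacitor: bystander, to be left alone: the loose capacitor, standing on the panel between dial and binding posts, a black can 22 mm across, 30 mm tall, origin at its base.
- cutters: bystander, to be left alone: the side cutters, lying left of the tester, about 130 mm long, 16 mm high.
- solder_spool: bystander, to be left alone: the solder spool, standing right of the tester, 54 mm across, 40 mm tall.
- screwdriver: bystander, to be left alone: the screwdriver, lying right of the tester, 170 mm long.
- parts_tray: bystander, to be left alone: the parts tray, clear tray 120 x 90 x 35 mm far left.
- circuit_board: bystander, to be left alone: the circuit board, 70 x 50 mm board at the left.

How it is judged (in metres and radians):
On the way, in this order (a step that is already met when the one before it is completed fails the run):
1. the selector rests at the capacitor legend (horizontal distance between pointer and legend_capacitor below 0.014 m and velocity of joint selector between -0.15 and 0.15 rad/s), for 0.3 s.
2. the test button is pressed down (horizontal distance between pointer and legend_capacitor below 0.014 m and value of joint test_button above 0.0045 m), for 0.04 s.
At the end, for the whole second after the job is handed in: The selector rests with its pointer within 14 mm (about 9 degrees) of the centre of the capacitor legend, the test button has been pressed at least 4.5 mm afterwards and is up again (under 1.5 mm) (horizontal distance between pointer and legend_capacitor below 0.014 m and velocity of joint selector between -0.05 and 0.05 rad/s and value of joint test_button below 0.0015 m); the robot touches nothing.
It fails at once if the test button is pressed while the selector is not at the capacitor legend (value of joint test_button above 0.003 m and not (horizontal distance between pointer and legend_capacitor below 0.014 m)).
It fails at once if the dial or its tab is pinched or forced (over 20 N from the fingers) (contact force between the fingers and selector above 20 N).
It fails at once if the dial is lifted on its spindle by more than 4 mm (z of tab in the frame of tester above 0.1015 m).
It fails at once if a loose bystander is moved or lifted by more than 20 mm (distance of any of flux_bottle, capacitor, cutters, solder_spool, screwdriver, parts_tray, circuit_board from where it was at the start of the episode above 0.02 m).
It also fails if it takes over 64 s, if anything falls off the work surface, if the arm or the gripper's body presses on something with over 40 N, if the wrist force passes 120 N, or if a joint passes its speed limit or range.

## Working session

There is one attempt and no reset: what is moved stays moved. The work goes in short steps, Python scripts to look and compute and a tool call to move; the robot and the scene stay as the last step left them, time stands still between calls to the robot, and variables do not carry over. Pictures are saved under pics/ and viewed, at most 10 in all, crops included, and the job is handed in when it is done.

Besides the shell and the picture viewer there is one more tool, called after "Call:" by a JSON object that holds its "method" and its "body", one argument or row to a line. servo_tool: Moves the arm, as the interface text tells. Its arguments: {"type":"object","properties":{"moves":{"type":"array","items":{"type":"array","items":{"type":"number","minimum":-1,"maximum":1}}}},"required":["moves"]}

```bash
mkdir -p pics
cat > h.py <<'E'
import numpy as np, cv2
from station import *
def world(im,uv,z=None):
    R=cv2.Rodrigues(im["rvec"])[0]; t=np.ravel(im["tvec"]); K=im["mtx"]
    d=np.linalg.inv(K)@[uv[0],uv[1],1]
    c=-R.T@t; dw=R.T@d
    if z is None:
        s=im["range_z"][int(round(uv[1])),int(round(uv[0]))]
    else: s=(z-c[2])/dw[2]
    return c+s*dw
def pix(im,p):
    return cv2.projectPoints(np.array([p],float),im["rvec"],im["tvec"],im["mtx"],None)[0].ravel()
E
python3 - <<'E'
from h import *
print(state())
for c in ("top","scene"):
    im=get_image(c); cv2.imwrite(f"pics/{c}0.png",im["image"])
    for n in ["legend_capacitor","legend_resistor","legend_lamp","legend_diode","tab","test_button_top","tester","flux_bottle","capacitor"]:
        for r in look_for(c,n)[:2]:
            print(c,n,round(r["conf"],2),np.round(r["position"],1),world(im,r["position"]).round(3))
E
```

```text
{'t': 0.0, 'qpos': array([-7.42588764e+01,  1.96353656e+01,  8.73792661e+01, -8.16747776e-04,
        7.30760351e+01, -8.36532075e+00]), 'dq': array([ 0.06060971,  0.0840251 , -0.05194174, -0.05881435,  0.02810418,
       -0.00882391]), 'joint_torque': array([ 9.07798640e-04, -4.33680010e+01, -2.46014571e+01, -8.33705917e-05,
        7.79076421e-03,  4.31539604e-06]), 'ee_pos': array([ 0.21433355, -0.47881919,  0.24762325]), 'ee_rot': array([-1.79910184e+02, -1.24178906e-02,  2.41066730e+01]), 'ft_force': array([-0.01137372,  0.2517445 ,  0.07147653]), 'wrist_torque': array([0.04104716, 0.00676115, 0.01755098]), 'finger_force': 0.0, 'width': 0.08550127791039341}
top legend_resistor 0.77 [272.7 190.1] [0.602 0.192 0.075]
top legend_resistor 0.64 [420. 194.] [ 0.615 -0.159  0.01 ]
top legend_lamp 0.72 [349.1 171.7] [0.649 0.017 0.072]
top legend_lamp 0.28 [339.9 204.6] [0.569 0.039 0.074]
top legend_diode 0.66 [336.8 206.4] [0.565 0.046 0.074]
top tab 0.98 [313.2 178.8] [0.626 0.1   0.089]
top test_button_top 0.16 [181.8 308.9] [0.335 0.403 0.006]
top tester 0.77 [308.  193.9] [0.592 0
[... 273 characters left out ...]
.101]
scene legend_capacitor 0.93 [372.3 325.4] [0.689 0.173 0.072]
scene legend_capacitor 0.72 [331.3 298.9] [0.645 0.109 0.089]
scene legend_resistor 0.68 [376.5 287.9] [0.61  0.19  0.074]
scene legend_lamp 0.71 [281.5 307.3] [0.645 0.025 0.072]
scene legend_diode 0.6 [292.2 272.1] [0.565 0.042 0.073]
scene legend_diode 0.34 [331.  295.8] [0.639 0.108 0.09 ]
scene tab 0.96 [330.2 298.8] [0.642 0.107 0.086]
scene test_button_top 0.42 [389.1 257.3] [0.554 0.219 0.094]
scene test_button_top 0.23 [371.  324.1] [0.687 0.171 0.072]
scene flux_bottle 0.55 [302.9 239.1] [0.508 0.063 0.101]
scene capacitor 0.59 [342.3 259.1] [0.558 0.133 0.096]
scene capacitor 0.45 [328.1 295.8] [0.638 0.104 0.089]
```

Run:
```python
import cv2
a=cv2.imread("pics/top0.png")[130:270,210:370];b=cv2.imread("pics/scene0.png")[200:360,240:440]
cv2.imwrite("pics/t1.png",cv2.resize(a,None,fx=4,fy=4,interpolation=2));cv2.imwrite("pics/s1.png",cv2.resize(b,None,fx=3.5,fy=3.5,interpolation=2))
```

```text
(no output)
```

View pics/t1.png

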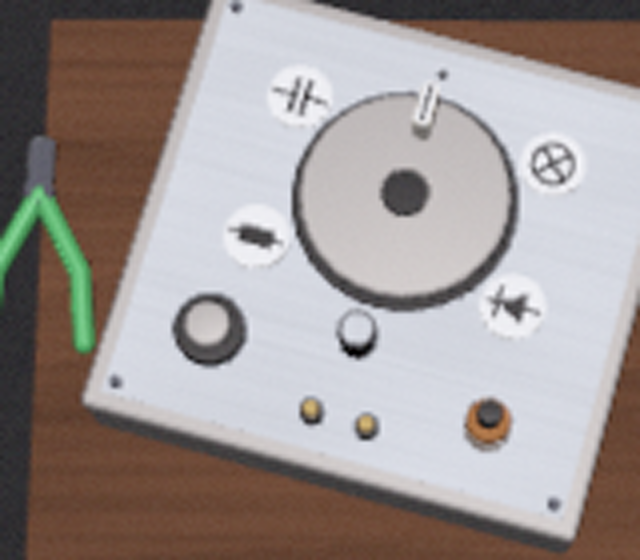

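View pics/s1.png

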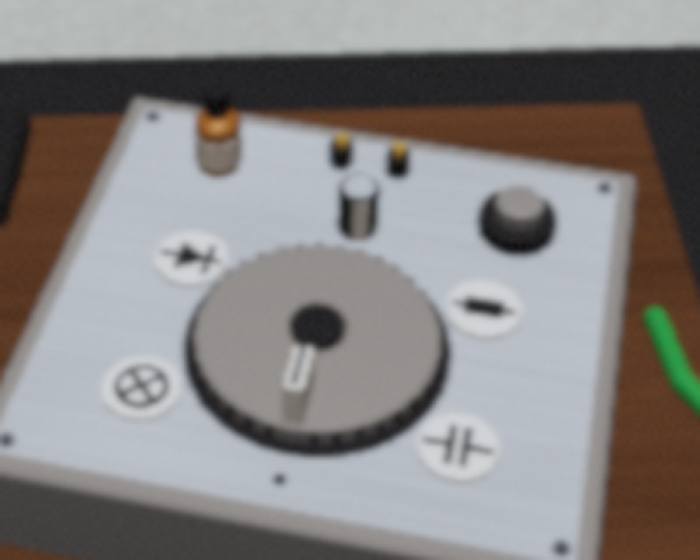

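The capacitor legend is one place counter-clockwise, at +1.047. In the top crop it is at (300,96), the hub at (405,192) and the button at (210,324). Next I fit the geometry.

Run:
```python
from h import *
from scipy.optimize import least_squares
im=get_image("top"); ims=get_image("scene")
f=lambda p:(np.array(p)+.5)/4-.5+[210,130]
g=lambda p:(np.array(p)+.5)/3.5-.5+[240,200]
ang=np.array([1,2,-1,-2])*np.pi/3
for nm,i,ps,h,b in (("top",im,[f(p) for p in [(300,96),(254,235),(554,163),(513,305)]],f((405,192)),f((210,324))),
                ("scene",ims,[g(p) for p in [(458,447),(485,307),(141,386),(191,256)]],g((318,326)),g((520,204)))):
    P=np.array([world(i,p,.072)[:2] for p in ps])
    res=lambda q:(q[:2]+.088*np.c_[np.cos(q[2]+ang),np.sin(q[2]+ang)]-P).ravel()
    s=least_squares(res,[.6,.1,-.1]); q=s.x
    print(nm,q.round(4),np.degrees(q[2]),(s.fun*1000).round(1))
    print(" hub",world(i,h,.089).round(4)," btn depth",world(i,b).round(4),"z.09",world(i,b,.09).round(4))
    print(" tab",q[:2]+.046*np.array([np.cos(q[2]),np.sin(q[2])]))
```

```text
top [ 0.6296  0.105  -0.27  ] -15.472200218428748 [ 0.4  0.2 -0.1 -1.2 -0.2  0.8 -0.1  0.3]
 hub [0.6282 0.1049 0.089 ]  btn depth [0.5494 0.213  0.093 ] z.09 [0.5502 0.2133 0.09  ]
 tab [0.67391162 0.09272491]
scene [ 0.6292  0.108  -0.2736] -15.675566887441853 [-0.8 -0.1  0.5 -0.6 -0.2  0.3  0.5  0.4]
 hub [0.6314 0.108  0.089 ]  btn depth [0.5549 0.2172 0.0929] z.09 [0.5519 0.218  0.09  ]
 tab [0.6734913 0.0955343]
```

Call:
{"method": "servo_tool", "body": {
  "moves": [
    [1, 0, 0, 0, 0, 0, 1]
  ]
}}

```text
t: 1.23
ee_pos: [0.2142, -0.4784, 0.249]
ee_rot: [-174.2, 0.0, 24.1]
ft_force: [-0.1, -0.5, -0.6]
width: 0.0699
finger_force: 0.0
```

Call:
{"method": "servo_tool", "body": {
  "moves": [
    [-1, 0, 0, 0, 0, 0, 1],
    [0, 0, 1, 0, 0, 0, 1],
    [0, 0, 1, 0, 0, 0, 1],
    [0, 0, 1, 0, 0, 0, 1],
    [0, 0, 1, 0, 0, 0, 1],
    [0, 0, 1, 0, 0, 0, 1],
    [0, 0, 1, 0, 0, 0, 1],
    [0, 0, 0.9, 0, 0, 0, 1],
    [0, 0, 0, 0, 0, 0, 1]
  ]
}}

```text
t: 2.35
ee_pos: [0.2145, -0.4792, 0.2483]
ee_rot: [180.0, -0.0, -15.4]
ft_force: [0.3, 0.4, 0.2]
width: 0.0002
finger_force: 0.0
```

Call:
{"method": "servo_tool", "body": {
  "moves": [
    [0, 0, 0, 0.4, -0.89, 0, 1],
    [0, 0, 0, 0.4, -0.89, 0, 1],
    [0, 0, 0, 0.4, -0.89, 0, 1],
    [0, 0, 0, 0.4, -0.89, 0, 1],
    [0, 0, 0, 0.4, -0.89, 0, 1],
    [0, 0, 0, 0.4, -0.89, 0, 1],
    [0, 0, 0, 0.4, -0.89, 0, 1],
    [0, 0, 0, 0.4, -0.89, 0, 1],
    [0, 0, 0, 0.4, -0.89, 0, 1],
    [0, 0, 0, 0.4, -0.89, 0, 1],
    [0, 0, 0, 0.4, -0.89, 0, 1],
    [0, 0, 0, 0, 0, 0, 1]
  ]
}}

```text
t: 3.85
ee_pos: [0.6266, 0.0204, 0.2472]
ee_rot: [-180.0, 0.0, -15.0]
ft_force: [-0.0, -1.0, 0.8]
width: -0.0002
finger_force: 0.0
```

Call:
{"method": "servo_tool", "body": {
  "moves": [
    [0, 0, 0, 0.43, -0.7, 0, 1],
    [0, 0, 0, 0, 0, 0.6, 1],
    [0, 0, 0, 0, 0, 0.6, 1],
    [0, 0, 0, 0, 0, 0.4, 1],
    [0, 0, 0, 0, 0, 0, 1],
    [0, 0, 0, 0, 0, 0, 1]
  ]
}}

```text
t: 4.6
ee_pos: [0.6618, 0.0498, 0.1537]
ee_rot: [-180.0, -0.1, -15.4]
ft_force: [0.1, -0.2, 0.7]
width: 0.0004
finger_force: 0.0
```

Run:
```python
from h import *
im=get_image("scene");p=state()["ee_pos"];print(p,state()["ee_rot"],pix(im,p),pix(im,p-[0,0,.017]))
cv2.imwrite("pics/s2.png",cv2.resize(im["image"][200:360,220:420],None,fx=3.5,fy=3.5,interpolation=2))
```

```text
[0.66195671 0.04997026 0.15405975] [-1.79975017e+02 -1.57489272e-01 -1.54196942e+01] [294.64947492 280.62703605] [295.0388043  288.08953346]
```

View pics/s2.png

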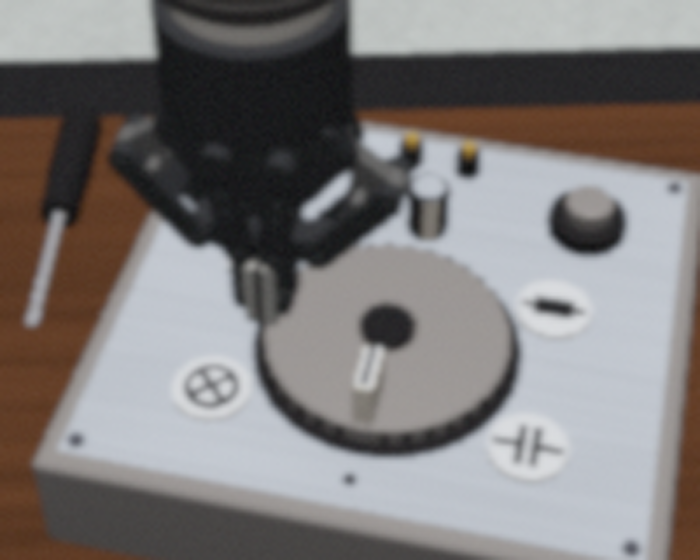

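Call:
{"method": "servo_tool", "body": {
  "moves": [
    [0, 0, 0, 0, 0, 0.35, 1],
    [0, 0, 0, 0, 0, 0.35, 1],
    [0, 0, 0, 0, 0, 0, 1],
    [0, 0, 0, 0, 0, 0, 1],
    [0, 0, 0, 0, -0.06, 0, 1],
    [0, 0, 0, 0, -0.06, 0, 1],
    [0, 0, 0, 0, -0.06, 0, 1],
    [0, 0, 0, 0, -0.06, 0, 1],
    [0, 0, 0, 0, -0.06, 0, 1],
    [0, 0, 0, 0, -0.05, 0, 1],
    [0, 0, 0, 0, 0, 0, 1]
  ]
}}

```text
t: 6.02
ee_pos: [0.6668, 0.0709, 0.1102]
ee_rot: [180.0, 0.0, -15.4]
ft_force: [-0.3, -0.9, -0.4]
width: -0.0002
finger_force: 0.0
```

Call:
{"method": "servo_tool", "body": {
  "moves": [
    [0, 0, -0.6, 0.024, -0.046, 0, 1],
    [0, 0, -0.6, 0.024, -0.046, 0, 1],
    [0, 0, -0.6, 0.024, -0.046, 0, 1],
    [0, 0, -0.6, 0.024, -0.046, 0, 1],
    [0, 0, -0.6, 0.024, -0.046, 0, 1],
    [0, 0, -0.6, 0.024, -0.046, 0, 1]
  ]
}}

```text
t: 6.78
ee_pos: [0.6772, 0.0852, 0.1102]
ee_rot: [179.9, 0.0, 5.3]
ft_force: [-0.9, -2.7, 0.9]
width: -0.0001
finger_force: 1.4
```

Call:
{"method": "servo_tool", "body": {
  "moves": [
    [0, 0, -0.6, 0.024, -0.046, 0, 1],
    [0, 0, -0.6, 0.024, -0.046, 0, 1],
    [0, 0, -0.6, 0.024, -0.046, 0, 1],
    [0, 0, -0.6, 0.024, -0.046, 0, 1],
    [0, 0, -0.6, 0.024, -0.046, 0, 1],
    [0, 0, -0.6, 0.024, -0.046, 0, 1],
    [0, 0, 0, 0, 0, 0, 1]
  ]
}}

```text
t: 7.65
ee_pos: [0.6817, 0.1041, 0.1102]
ee_rot: [180.0, 0.0, 25.8]
ft_force: [0.2, -0.3, 0.2]
width: -0.0
finger_force: 0.0
```

Run:
```python
from h import *
im=get_image("scene");s=state();print(s["ee_pos"],s["ee_rot"],s["ft_force"])
for c in ("top","scene"):
    im=get_image(c)
    for r in look_for(c,"tab")[:2]:
        p=world(im,r["position"],.1)-[.6294,.1065,0]; print(c,r["conf"],p,np.degrees(np.arctan2(p[1],p[0]))+15.5)
cv2.imwrite("pics/s3.png",cv2.resize(im["image"][200:360,220:420],None,fx=3.5,fy=3.5,interpolation=2))
```

```text
[0.68171352 0.10397394 0.11022735] [1.79993672e+02 7.11500737e-03 2.57603036e+01] [ 1.26370793 -0.29647771  0.37981482]
scene 0.77 [0.05056118 0.01572232 0.1       ] 32.77340984603909
```

View pics/s3.png

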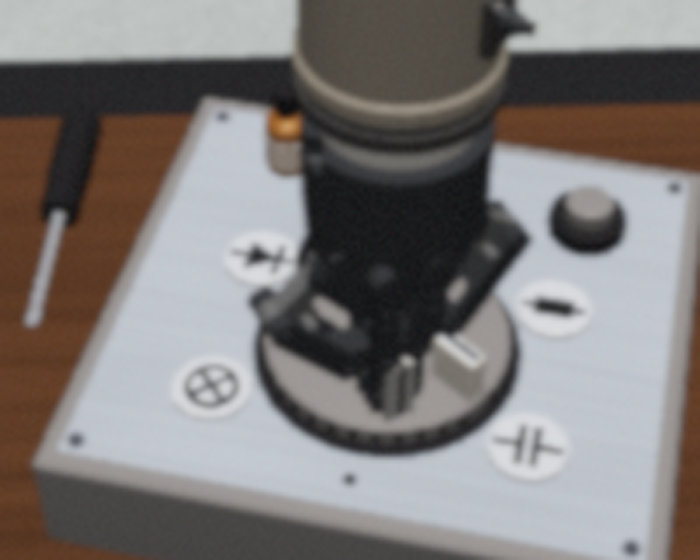

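The tab, at crop (460,362), now points at the capacitor disc and the finger is clear of it. I lift off and go above the button.

Call:
{"method": "servo_tool", "body": {
  "moves": [
    [0, 0, 0, 0, 0.08, 0, 1],
    [0, 0, 0, 0, 0, -0.5, 1],
    [0, 0, 0, 0, 0, -0.5, 1],
    [0, 0, 0, 0, 0, -0.5, 1],
    [0, 0, 0, -0.29, -0.675, 0, 1],
    [0, 0, 0, -0.29, -0.675, 0, 1],
    [0, 0, 0, -0.29, -0.675, 0, 1],
    [0, 0, 0, -0.29, -0.675, 0, 1],
    [0, 0, 0, 0, 0, 0.5, 1],
    [0, 0, 0, 0, 0, 0.3, 1],
    [0, 0, 0, 0, 0, 0, 1],
    [0, 0, 0, 0, 0, 0, 1]
  ]
}}

```text
t: 9.4
ee_pos: [0.5513, 0.2151, 0.1531]
ee_rot: [180.0, -0.1, 25.8]
ft_force: [0.6, 0.5, -0.5]
width: -0.0003
finger_force: 0.0
```

Run:
```python
from h import *
s=state();print(s["ee_pos"],s["ee_rot"],s["ft_force"])
for c in ("top","scene"):
    im=get_image(c)
    for r in look_for(c,"tab")[:2]:
        p=world(im,r["position"],.1)-[.6294,.1065,0]; print(c,r["conf"],p,np.degrees(np.arctan2(p[1],p[0]))+15.5)
    print(pix(im,s["ee_pos"]-[0,0,.017]),pix(im,[.551,.2155,.093]))
cv2.imwrite("pics/s4.png",cv2.resize(im["image"][200:360,260:460],None,fx=3.5,fy=3.5,interpolation=2))
```

```text
[0.55125169 0.21513558 0.15309992] [ 1.79977679e+02 -7.36575808e-02  2.58070937e+01] [ 0.61693211  0.51861873 -0.47121707]
top 0.61 [-0.00782609 -0.00197279  0.1       ] -150.3517021074497
[259.06015836 204.76270626] [261.00344279 209.91870333]
scene 0.73 [ 0.02651114 -0.0029088   0.1       ] 9.238550457036737
[389.3513259  238.85043433] [386.97241467 256.43753737]
```

View pics/s4.png

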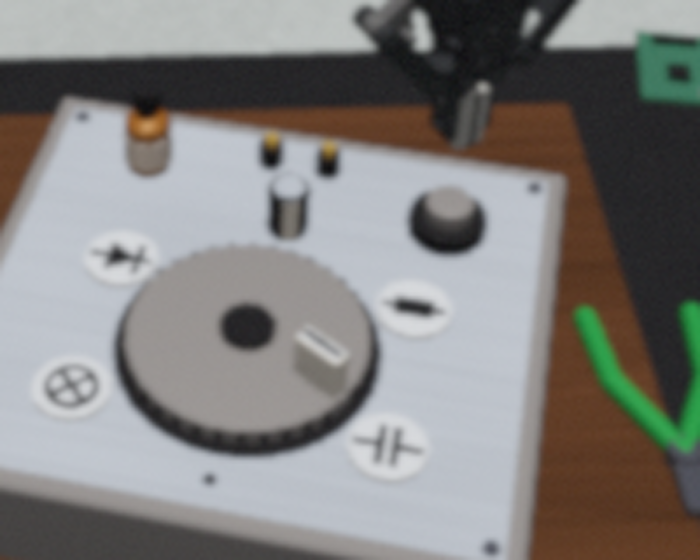

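Run:
```python
from h import *
im=get_image("scene")
for d in (40,50,60,70):
    a=np.radians(d-15.5)
    print(d,[((pix(im,[.6294+r*np.cos(a),.1065+r*np.sin(a),.111])-[260,200])*3.5).round() for r in (.033,.059)])
```

```text
40 [array([278., 338.]), array([305., 377.])]
50 [array([288., 333.]), array([324., 368.])]
60 [array([297., 327.]), array([340., 356.])]
70 [array([304., 320.]), array([353., 343.])]
```

The observed tab edge runs from (303,328) to (345,358), which matches 60°. Now I press the button.

Call:
{"method": "servo_tool", "body": {
  "moves": [
    [0, 0, 0, 0, 0, 0.3, 1],
    [0, 0, 0, 0, 0, 0.3, 1],
    [0, 0, 0, 0, 0, 0.05, 1],
    [0, 0, 0, 0, 0, 0.03, 1],
    [0, 0, 0, 0, 0, 0.03, 1],
    [0, 0, 0, 0, 0, 0.03, 1],
    [0, 0, 0, 0, 0, 0, 1]
  ]
}}

```text
t: 10.52
ee_pos: [0.551, 0.2153, 0.1083]
ee_rot: [180.0, -0.1, 25.8]
ft_force: [-0.2, 0.3, 0.6]
width: -0.0002
finger_force: 0.7
```

Call:
{"method": "servo_tool", "body": {
  "moves": [
    [0, 0, 0, 0, 0, 0.03, 1],
    [0, 0, 0, 0, 0, 0.03, 1],
    [0, 0, 0, 0, 0, 0, 1]
  ]
}}

```text
t: 10.9
ee_pos: [0.5509, 0.2153, 0.1044]
ee_rot: [180.0, -0.0, 25.8]
ft_force: [1.3, -0.2, 3.9]
width: -0.0004
finger_force: 1.6
```

Call:
{"method": "servo_tool", "body": {
  "moves": [
    [0, 0, 0, 0, 0, 0.02, 1],
    [0, 0, 0, 0, 0, 0, 1]
  ]
}}

```text
t: 11.15
ee_pos: [0.5509, 0.2153, 0.1032]
ee_rot: [180.0, -0.0, 25.8]
ft_force: [2.1, 1.1, 3.1]
width: -0.0003
finger_force: 1.9
```

Call:
{"method": "servo_tool", "body": {
  "moves": [
    [0, 0, 0, 0, 0, 0.02, 1],
    [0, 0, 0, 0, 0, 0, 1]
  ]
}}

```text
t: 11.4
ee_pos: [0.551, 0.2153, 0.1029]
ee_rot: [180.0, -0.1, 25.8]
ft_force: [0.3, 0.8, 9.4]
width: -0.0002
finger_force: 5.0
```

The force rose to 9.4 N and travel stopped, so the button is on its stop. I release and retreat upward.

Call:
{"method": "servo_tool", "body": {
  "moves": [
    [0, 0, 0, 0, 0, 0, 1],
    [0, 0, 0, 0, 0, -0.2, 1],
    [0, 0, 0, 0, 0, -0.5, 1],
    [0, 0, 0, 0, 0, -0.7, 1],
    [0, 0, 0, 0, 0, -0.7, 1],
    [0, 0, 0, 0, 0, 0, 1],
    [0, 0, 0, 0, 0, 0, 1],
    [0, 0, 0, 0, 0, 0, 1]
  ]
}}

```text
t: 12.4
ee_pos: [0.5497, 0.215, 0.2262]
ee_rot: [-180.0, 0.2, 25.8]
ft_force: [0.2, -0.2, 0.6]
width: 0.0002
finger_force: 0.0
```

Run:
```python
from h import *
im=get_image("scene");print(state()["ee_pos"])
cv2.imwrite("pics/s5.png",cv2.resize(im["image"][200:360,260:460],None,fx=3.5,fy=3.5,interpolation=2))
```

```text
[0.54990416 0.21505556 0.22638138]
```

View pics/s5.png

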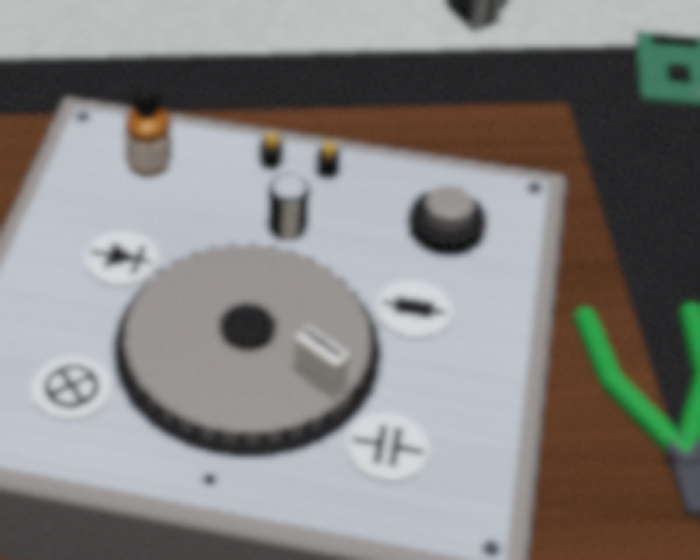

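The button at (447,210) is up again, the tab still points to the capacitor disc, and nothing else has moved.

```bash
python3 -c "from station import *; print(sign_off())"
```

```text
the job is handed in; nothing more can be done
None
```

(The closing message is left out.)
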